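# Load the chopper and set its click dial

### The job

Get the small food chopper ready: put the garlic bulb into its steel bowl, then shut the hinged lid fully, and only then turn the dial so that its pointer clicks in at the fourth tick (four clicks clockwise from the open circle that marks off). Leave the onion and the lime where they stand.

Things in the scene. Friction and masses are not known exactly. Their poses are not given: they have to be found in the camera images.
- chopper: Food chopper, fixed to the worktop: white base 210 (x) x 290 (y) mm, deck 45 mm high; steel bowl, held by a low white collar, with hinged grey lid on its left (+y) half, white pod with a black click dial on its right (-y) half. Origin at the centre of its underside; z up, -x is its front (towards the robot, turned by up to 0.3 rad), +y its left.
- bowl_floor (a point): Centre of the inner floor of the steel bowl, 51 mm above the worktop. The bowl is round, inside about 122 mm wide at the floor and 136 mm at the mouth, rim 59 mm above this point, wall 3 mm. Axes as the chopper's.
- lid (a joint): Lid angle, rad: 0 shut, level on the bowl; 1.6 to 1.85 at the start, upright or leaning slightly back (stop at 1.85). Hinged at the bowl's back (+x) along the chopper's y; the open lid's outer face looks to +x. Beyond about 1.35 it stays; below, its weight (0.12 kg) shuts it. To shut it, reach behind it with the fingertips and push it over to -x and down, under 2 N.
- lid_hinge (a point): Point on the lid's hinge axis, 114 mm above the worktop, 90 mm behind (+x of) the bowl's centre. At lid angle a, a point of the lid at radius r lies r*cos(a) towards -x and r*sin(a) up from here. The lid is a disc of 149 mm diameter centred at r = 90 mm, its tab ends at r = 184 mm; outer face 6 mm (middle of the disc 11 mm) outside the hinge line.
- lid_tab (a point): Middle of the outer (upper) face of the lid's front tab (44 mm wide, 8 mm thick), 177 mm from the hinge axis.
- dial (a joint): Dial angle, rad, growing clockwise seen from above: 0 at the open circle (off, a stop), then a click every 30 degrees (0.5236) to the sixth tick (3.14, a stop); the fourth tick is 2.094. It starts resting in click 0, 1 or 2. A sprung detent pulls it into the nearest click when let go; leaving a click takes about 0.1 N m.
- dial_grip (a point): Point on the dial's upright axis at grip height, 88 mm above the worktop. The dial has an upright grip bar 12 mm thick, 48 mm long, its top 98 mm above the worktop, on a disc of 50 mm diameter whose top is at 76 mm; pod top at 66 mm. The bar lies along this point's y axis, which points to the pointer end.
- dial_pointer (a point): Top edge of the bar's pointer end, which bears a white line, 24 mm from the axis. At joint 0 it points to the chopper's +y (left), at the third tick to its +x (straight back), at the sixth to its -y. Printed on the pod round the dial: an open circle, then six ticks, each longer and wider than the one before.
- garlic: Whole garlic bulb, about 51 mm wide and high, free on the worktop left of the chopper. Origin at the centre of its underside, z up through its tip.
- onion: Brown onion, 75 mm wide and high, a bystander behind the garlic, to be left alone. Origin at the centre of its underside.
- lime: Lime, 50 x 42 x 42 mm, a bystander nearer to the robot than the garlic, to be left alone. Origin at the centre of its underside.
Things that resemble listed ones, but are neither listed nor needed, are in the scene too. What is shaped like the garlic but blue or pink is not meant.

How it is judged:
On the way, in this order (a step that is already met when the one before it is completed fails the run):
1. the garlic lies in the bowl, let go (horizontal distance between garlic and bowl_floor below 0.062 m and z of garlic in the frame of bowl_floor between -0.008 and 0.056 m and contact force between the fingers and garlic below 0.1 N and linear speed of garlic below 0.05 m/s), for 0.2 s.
2. the lid is shut over it (horizontal distance between garlic and bowl_floor below 0.062 m and z of garlic in the frame of bowl_floor between -0.008 and 0.056 m and value of joint lid below 0.06 rad), for 0.2 s.
3. the dial is on the fourth tick (value of joint dial between 1.9644 and 2.2244 rad and value of joint lid below 0.06 rad), for 0.2 s.
At the end, for the whole second after the job is handed in: The garlic lies at rest inside the bowl (within 62 mm of its axis, below the rim), the lid is shut (within 0.06 rad) and the dial rests in its fourth click (within 0.13 rad) (all of step 3 and horizontal distance between garlic and bowl_floor below 0.062 m and z of garlic in the frame of bowl_floor between -0.008 and 0.056 m and velocity of joint dial between -0.1 and 0.1 rad/s and linear speed of garlic below 0.05 m/s); the robot touches nothing.
It fails at once if the onion or the lime is moved by more than 50 mm (distance of any of onion, lime from where it was at the start of the episode above 0.05 m).
It fails at once if the dial is turned a click or more while the lid is open (distance of dial_pointer from where it was at the start of the episode above 0.01 m and value of joint lid above 0.15 rad).
It also fails if it takes over 69 s, if anything falls off the work surface, if the arm or the gripper's body presses on something with over 40 N, if the wrist force passes 120 N, or if a joint passes its speed limit or range.

### The arm

A 6-joint arm with a two-finger parallel gripper is mounted at the origin on a cart in front of the work surface, level with it; the furniture and walls round the work are solid. World frame = base frame: x ahead of the robot, y to its left, z up, the work surface at z = 0. Lengths are in m, angles in rad, forces in N, time in s.
With the tool pointing down it reaches from about 0.275 to 0.825 m from the base axis. Payload 4.9 kg.
Tool frame: the origin (TCP) lies midway between the tips of the shut fingers; the grasp point (between the pads) lies 19 mm behind it; z points along the fingers, y is the line along which they close (so a half turn about z gives the same grasp; the last joint's range is limited). The gripper opens to 85 mm and grips with 20 to 120 N. Pads are 22 mm wide; open, the fingers measure 114 mm over their backs; the gripper's body (76 mm by 85 mm) begins 54 mm behind the grasp point. The pads swing forward as they close: fully open they stand 13 mm farther back than shut.
Start: joints at [-1.305, 0.326, -0.193, 1.052, 0, 1.437], TCP at [0.214, -0.507, 0.231] pointing down, gripper open.
Joint ranges: [-2.65, 2.65], [-0.97, 1.79], [-1.3, 1.35], [-1.93, 2.1], [-1.47, 1.37], [-3.14, 3.14]. Speed limits (rad/s): [2.57, 2.57, 3.14, 3.14, 3.14, 3.14].

### API

Orientations are given as [roll, pitch, yaw] about the fixed x, y, z axes, in that order (R = Rz(yaw) Ry(pitch) Rx(roll)).
In Python, from workcell import manip, get_image, camera_model, hand_in gives the robot as it stands.
- The arm moves only by the tool servo_tool, never from a script. Its argument "deltas" is a list of rows, each an object of numbers: "x", "y", "z": the shift along the tool's x, y, z in mm; "rx", "ry", "rz": the turn, a rotation vector about the tool's x, y, z in rad. In form: [{"x": .., "y": .., "z": .., "rx": .., "ry": .., "rz": ..}, ...]. A call has 1 to 8 rows; each row is the pose to reach, as a shift and turn from the pose commanded when the call began, along the tool's axes at that moment; what a row does not reach only later rows make up. A row lasts 1/10 s, in which the tool goes at most 50 mm and 8.59 degrees, less where a joint would pass 70% of its speed; a pose out of reach is approached as far as the arm can. A call with a gripper value outside its range is refused whole. "fingers" is the closure, from 0 (fully open) to 1 (shut), set as the call begins (left out, the last holds). The fingers move at their own pace and stop on an object; the grip force is fixed at half the most. Time passes only in rows, so rows that repeat a pose let the fingers close. It gives the time, the measured TCP pose, the force, the opening and the grip force at its end, in the units of the state.
- manip.read_state(): the state, without advancing time (a new reading comes with each control period).
- get_image(name): name is "side" or "top" or "wrist"; returns (picture, depth): 384x512x3 uint8, red, green, blue; 384x512 float32, m along the optical axis (not along the pixel's ray), 0 where there is no reading.
- camera_model(name): a dict with "fx", "fy", "cx", "cy" (pixels), "R" (3x3) and "t" (3): a world point X has camera coordinates R X + t. Camera axes: x right, y down, z forward; pixel columns grow to the right and rows downward; lengths in m; the calibration is good to about 2 mm. A picture is of the moment at which its call begins: read the wrist's pose just before it. camera_model takes no time and is no camera call; for the wrist camera it gives the pose at the moment of the call.
- hand_in(): hands the job in; it is judged then, once.
The state is a dict: "time": time; "joint_pos": joint angles; "dq": joint speeds; "tau": joint torques, N m; "tcp_pos": TCP position; "eef_rot": TCP orientation; "force": force on the tool from outside, world axes, zero at the start; "torque": the same for the moment, N m; "opening": opening from 0.0 (shut) to 1.0 (fully open); "finger_force": force on a finger pad.
Only numpy, scipy, OpenCV 4.12 (cv2) and the standard library are available. Lean on these libraries where they do the work, as an engineer would, in place of code of your own. Each camera call takes 0.05 s, during which the arm holds its last target. There are 200 camera calls.

## Working session

There is one attempt and no reset: what is moved stays moved. The work goes in short steps, Python scripts to look and compute and a tool call to move; the robot and the scene stay as the last step left them, time stands still between calls to the robot, and variables do not carry over. Pictures are saved under pics/ and viewed, at most 10 in all, crops included, and the job is handed in when it is done.

Besides the shell and the picture viewer there is one more tool, called after "Call:" in YAML: its name, and indented under it one key for each argument. servo_tool: Moves the arm, as the interface text tells. Its arguments: {"type":"object","properties":{"deltas":{"type":"array","items":{"type":"object","properties":{"x":{"type":"number"},"y":{"type":"number"},"z":{"type":"number"},"rx":{"type":"number"},"ry":{"type":"number"},"rz":{"type":"number"}}}},"fingers":{"type":"number"}},"required":["deltas"]}

```bash
mkdir -p pics; ls; python3 - <<'E'
from workcell import *
import cv2,numpy as np
print(manip.read_state())
for n in("side","top"):
    p,d=get_image(n); np.savez(f"{n}.npz",p=p,d=d); cv2.imwrite(f"pics/{n}0.png",p[:,:,::-1])
    print(n,camera_model(n))
E
```

```text
pics
{'time': 0.0, 'joint_pos': array([-1.30520360e+00,  3.26914681e-01, -1.93623817e-01,  1.05201148e+00,
        4.62808391e-06,  1.43661166e+00]), 'dq': array([-5.98055930e-04,  6.87151103e-04, -4.97850867e-04,  3.29903842e-04,
       -1.04591472e-03, -7.14411922e-05]), 'tau': array([-5.80736560e-04, -4.43394005e+01,  2.62445945e+01,  1.53428852e-02,
       -1.26088025e-04, -1.05433111e-05]), 'tcp_pos': array([ 0.21392636, -0.5060326 ,  0.23050259]), 'eef_rot': array([-3.13985538e+00, -2.39194446e-04,  3.99777183e-01]), 'force': array([-0.50090532, -0.36608872,  0.84165722]), 'torque': array([ 0.04603566, -0.02236318, -0.01867081]), 'finger_force': 0.0, 'opening': 1.000161272987564}
side {'fx': 384.4927418563197, 'fy': 384.4927418563197, 'cx': 256.7927765851624, 'cy': 197.81200711802413, 'R': array([[-0.85489624, -0.51869304,  0.01048575],
       [-0.19388988,  0.30068664, -0.93380633],
       [ 0.48120591, -0.8003406 , -0.35762521]]), 't': array([0.49592506, 0.15595357, 0.85020829])}
top {'fx': 368.89797464536605, 'fy': 368.89797464536605, 'cx': 256.95121207730625, 'cy': 188.02057997505653, 'R': array([[-0.00675554, -0.9996198 ,  0.02673232],
       [-0.99004001,  0.00292663, -0.14075589],
       [ 0.14062414, -0.02741695, -0.98968336]]), 't': array([0.08274862, 0.50572004, 0.90453516])}
```

View pics/top0.png

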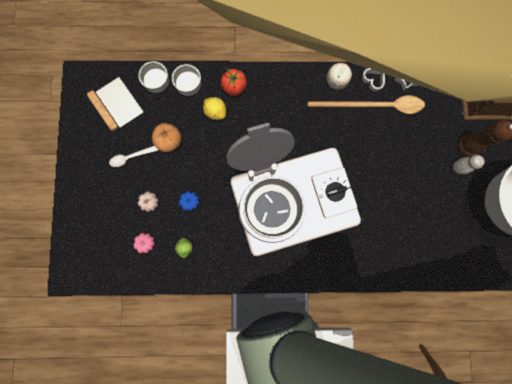

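View pics/side0.png

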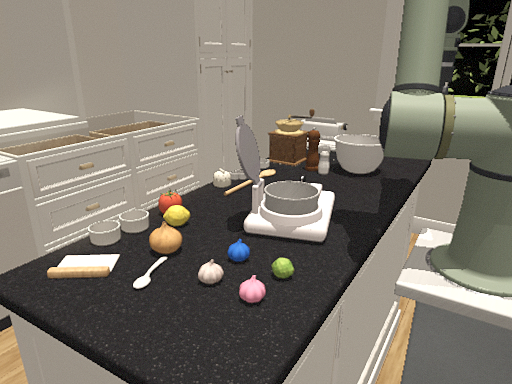

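Top view candidates for the garlic:
- Cream bulb at (147,202), with the onion behind it at (166,138) and the lime nearer at (184,247).
- Blue at (188,201) and pink at (144,243), both excluded by colour.
- White bulb at (340,75), behind and right of the chopper, so not left of it.

I choose (147,202), which is (210,273) in the side view. Next I'll check it in a close crop and measure.

```bash
cat > h.py <<'E'
from workcell import *
import cv2,numpy as np
def cloud(n,d=None,p=None,m=None):
    "world points HxWx3"
    m=m or camera_model(n); v,u=np.mgrid[:d.shape[0],:d.shape[1]]
    c=np.stack([(u-m["cx"])/m["fx"]*d,(v-m["cy"])/m["fy"]*d,d],-1)
    return (c-m["t"])@m["R"]
E
python3 - <<'E'
from h import *
T=np.load("top.npz");S=np.load("side.npz")
ct=cloud("top",T["d"]);cs=cloud("side",S["d"])
np.set_printoptions(precision=4,suppress=True)
for nm,(u,v) in dict(garlic=(147,202),onion=(166,138),lime=(184,247),blue=(188,201),pink=(144,243),wood=(400,50),white=(340,75),deck=(240,190),deck2=(350,222),table=(100,220),bowl=(262,205),lidtop=(262,126),lidc=(260,150),dial=(336,191)).items():
    print(nm,ct[v,u])
# objects: points above table in window
def obj(c,x0,x1,y0,y1,zl=.006,zh=.2):
    k=(c[...,0]>x0)&(c[...,0]<x1)&(c[...,1]>y0)&(c[...,1]<y1)&(c[...,2]>zl)&(c[...,2]<zh); return c[k]
g=ct[202,147]
for c in(ct,cs):
    q=obj(c,g[0]-.045,g[0]+.045,g[1]-.045,g[1]+.045); print("garlic",len(q),q.min(0),q.max(0),np.percentile(q,[2,98],axis=0).mean(0))
# deck
for c in(ct,cs):
    k=(abs(c[...,2]-.045)<.004)&(c[...,1]<.3)&(c[...,1]>-.35)&(c[...,0]>.25)&(c[...,0]<.75)
    q=c[k]; r=cv2.minAreaRect(q[:,:2].astype(np.float32)*1000); print("deck",len(q),r,cv2.boxPoints(r).tolist())
a=cv2.resize(T["p"][170:260,110:215],None,fx=4,fy=4,interpolation=3);b=cv2.resize(T["p"][150:240,290:380],None,fx=4,fy=4,interpolation=3)
im=np.hstack([a,b]);cv2.imwrite("pics/crop.png",im[:,:,::-1])
E
```

```text
garlic [0.4708 0.355  0.0414]
onion [0.6305 0.3088 0.058 ]
lime [0.3593 0.2605 0.0436]
blue [0.4719 0.2518 0.0507]
pink [0.3696 0.3595 0.0388]
wood [0.4182 0.0699 0.8838]
white [ 0.8021 -0.1391  0.0541]
deck [0.4995 0.1232 0.0469]
deck2 [ 0.4181 -0.1518  0.0448]
table [ 0.4291  0.4858 -0.0024]
bowl [0.461  0.0685 0.0528]
lidtop [0.5868 0.0772 0.2951]
lidc [0.5607 0.0784 0.2141]
dial [ 0.4894 -0.1065  0.0978]
garlic 303 [0.4496 0.3346 0.0066] [0.4983 0.3919 0.0522] [0.4734 0.3587 0.0334]
garlic 418 [0.4487 0.3363 0.0062] [0.4953 0.3844 0.0527] [0.4699 0.3647 0.0297]
deck 3896 ((548.3260498046875, 65.03929138183594), (410.4065246582031, 456.24615478515625), 4.83500862121582) [[324.6252746582031, 275.0546875], [363.0807189941406, -179.56793212890625], [772.02685546875, -144.97610473632812], [733.5714111328125, 309.6465148925781]]
deck 918 ((456.5882568359375, 101.08724975585938), (504.80712890625, 366.0793151855469), 57.1483039855957) [[165.90028381347656, -11.658447265625], [473.435302734375, -210.24417114257812], [747.2762451171875, 213.83294677734375], [439.7412109375, 412.4186706542969]]
```

View pics/crop.png

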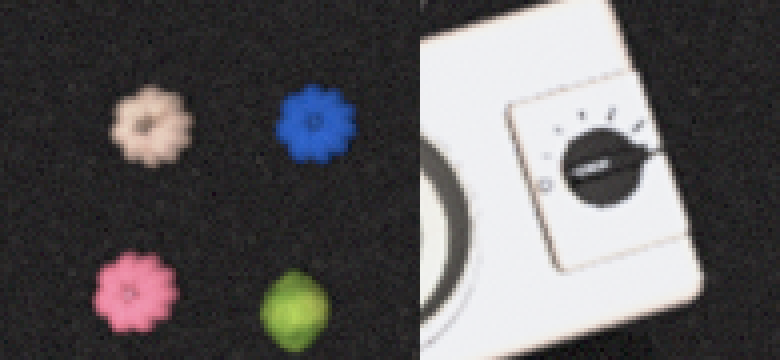

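The crop shows the cream garlic bulb, clearly separate from the blue and pink ones. In the dial crop the white line points from about (603,165) to (573,171), towards the open circle at (545,185), so the dial is at click 0. Next: the chopper's pose.

```bash
python3 - <<'E'
from h import *
from scipy.optimize import least_squares
np.set_printoptions(precision=4,suppress=True)
for n in("top","side"):
    Z=np.load(n+".npz");c=cloud(n,Z["d"]);p=Z["p"]
    X,Y,H=c[...,0],c[...,1],c[...,2]
    box=(X>.3)&(X<.65)&(Y<.22)&(Y>-.25)
    k=box&(H>.036)&(H<.054)&(p.min(-1)>120)
    nl,lab,st,ce=cv2.connectedComponentsWithStats(k.astype(np.uint8)); i=1+st[1:,4].argmax()
    q=c[lab==i]; r=cv2.minAreaRect(q[:,:2].astype(np.float32)*1000); print(n,"deck",len(q),r,np.median(q[:,2]))
    def circ(q,lab):
        f=lambda a:np.hypot(q[:,0]-a[0],q[:,1]-a[1])-a[2]
        s=least_squares(f,[q[:,0].mean(),q[:,1].mean(),.07],loss="soft_l1",f_scale=.003); print(n,lab,len(q),s.x,np.abs(s.fun).mean())
    # rim
    k=box&(H>.104)&(H<.117)&(X<.53)&(Y>-.04); circ(c[k],"rim")
    k=box&(H>.072)&(H<.08)&(Y<-.05);
    if k.sum()>10: circ(c[k],"dialdisc")
    # bar top
    k=box&(H>.091)&(H<.104)&(Y<-.06)&(Y>-.17); q=c[k]; 
    if len(q)>8: print(n,"bar",len(q),cv2.minAreaRect(q[:,:2].astype(np.float32)*1000))
    # lid
    k=(H>.15)&(H<.33)&(X>.45)&(X<.72)&(Y>-.1)&(Y<.25); q=c[k]; m=np.median(q,0)
    q=q[np.abs(q-m).max(1)<.12]; m=q.mean(0); w=np.linalg.svd(q-m,full_matrices=0)[2]; print(n,"lid",len(q),m,w[2],q.min(0),q.max(0))
    # circle white mark
E
```

```text
top deck 3957 ((473.38238525390625, -15.138381958007812), (207.41531372070312, 286.26092529296875), 16.401704788208008) 0.04517724545816415
top rim 304 [0.4504 0.0459 0.0689] 0.0013744030984952354
top dialdisc 213 [ 0.4907 -0.1079  0.0189] 0.003800196384270779
top bar 102 ((490.60980224609375, -108.55936431884766), (12.001112937927246, 47.314056396484375), 16.67853546142578)
top lid 2091 [0.5635 0.0801 0.2219] [-0.9192 -0.2668  0.2895] [0.5302 0.0067 0.15  ] [0.5943 0.1496 0.2951]
side deck 1096 ((470.65960693359375, -10.086822509765625), (205.6797332763672, 284.7004699707031), 16.364700317382812) 0.045907662697519336
side rim 379 [0.4508 0.0456 0.069 ] 0.0022836179438146683
side bar 34 ((489.9693603515625, -107.59851837158203), (11.696670532226562, 49.125755310058594), 15.771890640258789)
side lid 1027 [0.5587 0.0903 0.2152] [-0.9263 -0.248   0.2835] [0.5295 0.0053 0.15  ] [0.5906 0.1504 0.2928]
```

Fits agree with the given sizes:
- **Chopper:** yaw 0.286.
- **Bowl:** centre (0.4506, 0.0458).
- **Hinge:** (0.537, 0.071).
- **Dial:** axis (0.490, -0.108), bar at 16.5°, so click 0.
- **Garlic:** (0.473, 0.360).
- **Lid:** about 1.85 rad.

Now moving to above the garlic, closing diagonally between its neighbours.

Call:
servo_tool:
  deltas:
    - {"x": 15, "y": -18, "z": -5, "rz": -0.08}
    - {"x": 48, "y": -58, "z": -20, "rz": -0.22}
    - {"x": 576, "y": -697, "z": -20, "rz": -1.96}
    - {"x": 576, "y": -697, "z": -20, "rz": -1.96}
    - {"x": 576, "y": -697, "z": -20, "rz": -1.96}
    - {"x": 576, "y": -697, "z": -20, "rz": -1.96}
    - {"x": 576, "y": -697, "z": -20, "rz": -1.96}
    - {"x": 576, "y": -697, "z": -20, "rz": -1.96}
  fingers: 0

```text
schema error: expected keys x, y, z, rx, ry, rz
```

```bash
cat >> h.py <<'E'
from scipy.spatial.transform import Rotation as Ro
def to(x,y,z,yaw):
    "deltas to a tool-down pose (world)"
    s=manip.read_state(); R=Ro.from_euler("xyz",s["eef_rot"])
    G=Ro.from_euler("xyz",[np.pi,0,yaw])
    d=R.inv().apply(np.array([x,y,z])-s["tcp_pos"])*1000
    print("t%.1f"%s["time"],"tcp",s["tcp_pos"].round(4),s["eef_rot"].round(3),"q",s["joint_pos"].round(2),"F",s["force"].round(1),"op",round(s["opening"],2),"| d",d.round(1),"rot",(R.inv()*G).as_rotvec().round(3))
E
python3 -c "
from h import *
to(.473,.36,.20,2.36)"
```

```text
t0.1 tcp [ 0.2139 -0.5061  0.2306] [-3.14 -0.    0.4 ] q [-1.31  0.33 -0.19  1.05 -0.    1.44] F [0.1 0.1 0. ] op 1.0 | d [ 575.7 -697.    31.8] rot [-1.00e-03 -2.00e-03 -1.96e+00]
```

Call:
servo_tool:
  deltas:
    - {"x": 15, "y": -18, "z": -5, "rx": 0, "ry": 0, "rz": -0.08}
    - {"x": 48, "y": -58, "z": -20, "rx": 0, "ry": 0, "rz": -0.22}
    - {"x": 576, "y": -697, "z": -20, "rx": 0, "ry": 0, "rz": -1.96}
    - {"x": 576, "y": -697, "z": -20, "rx": 0, "ry": 0, "rz": -1.96}
    - {"x": 576, "y": -697, "z": -20, "rx": 0, "ry": 0, "rz": -1.96}
    - {"x": 576, "y": -697, "z": -20, "rx": 0, "ry": 0, "rz": -1.96}
    - {"x": 576, "y": -697, "z": -20, "rx": 0, "ry": 0, "rz": -1.96}
    - {"x": 576, "y": -697, "z": -20, "rx": 0, "ry": 0, "rz": -1.96}
  fingers: 0

```text
time: 0.9
tcp_pos: [0.3205, -0.1488, 0.2505]
eef_rot: [3.141, -0.0, 1.525]
force: [1.6, -0.8, -0.1]
opening: 0.999
finger_force: 0.0
```

```bash
python3 -c "
from h import *
to(.473,.36,.20,2.36)"
```

```text
t0.9 tcp [ 0.3205 -0.1488  0.2505] [ 3.141 -0.     1.525] q [-0.64 -0.06 -0.6   1.03  0.    0.97] F [ 1.6 -0.8 -0.1] op 1.0 | d [515.3 129.   50.5] rot [ 0.     0.    -0.835]
```

Call:
servo_tool:
  deltas:
    - {"x": 515, "y": 129, "z": 20, "rx": 0, "ry": 0, "rz": -0.835}
    - {"x": 515, "y": 129, "z": 20, "rx": 0, "ry": 0, "rz": -0.835}
    - {"x": 515, "y": 129, "z": 20, "rx": 0, "ry": 0, "rz": -0.835}
    - {"x": 515, "y": 129, "z": 20, "rx": 0, "ry": 0, "rz": -0.835}
    - {"x": 515, "y": 129, "z": 20, "rx": 0, "ry": 0, "rz": -0.835}
    - {"x": 515, "y": 129, "z": 20, "rx": 0, "ry": 0, "rz": -0.835}
    - {"x": 515, "y": 129, "z": 20, "rx": 0, "ry": 0, "rz": -0.835}
    - {"x": 515, "y": 129, "z": 20, "rx": 0, "ry": 0, "rz": -0.835}

```text
time: 1.7
tcp_pos: [0.4373, 0.2337, 0.2352]
eef_rot: [-3.141, 0.0, 2.356]
force: [0.5, -0.0, -0.5]
opening: 0.999
finger_force: 0.0
```

```bash
python3 -c "
from h import *
to(.473,.36,.20,2.36)"
```

```text
t1.7 tcp [0.4373 0.2337 0.2352] [-3.141  0.     2.356] q [ 0.34  0.22 -0.32  1.02 -0.    1.13] F [ 0.5 -0.  -0.5] op 1.0 | d [ 64.1 114.5  35.1] rot [-0.     0.    -0.004]
```

Call:
servo_tool:
  deltas:
    - {"x": 64, "y": 114, "z": 35, "rx": 0, "ry": 0, "rz": -0.004}
    - {"x": 64, "y": 114, "z": 35, "rx": 0, "ry": 0, "rz": -0.004}
    - {"x": 64, "y": 114, "z": 35, "rx": 0, "ry": 0, "rz": -0.004}
    - {"x": 64, "y": 114, "z": 35, "rx": 0, "ry": 0, "rz": -0.004}
    - {"x": 64, "y": 114, "z": 35, "rx": 0, "ry": 0, "rz": -0.004}

```text
time: 2.2
tcp_pos: [0.4721, 0.3574, 0.1993]
eef_rot: [-3.139, -0.0, 2.36]
force: [0.9, -0.7, -0.1]
opening: 1.001
finger_force: 0.0
```

```bash
python3 - <<'E'
from h import *
np.set_printoptions(precision=4,suppress=True)
to(.473,.36,.015,2.36)
m=camera_model("wrist");p,d=get_image("wrist");cv2.imwrite("pics/w1.png",p[:,:,::-1])
c=cloud("wrist",d,m=m)
k=(np.hypot(c[...,0]-.473,c[...,1]-.36)<.045)&(c[...,2]>.008)&(c[...,2]<.08)
q=c[k];print(len(q),q.min(0),q.max(0),cv2.minEnclosingCircle(q[:,:2].astype(np.float32)*1000))
E
```

```text
t2.2 tcp [0.4721 0.3574 0.1993] [-3.139 -0.     2.36 ] q [ 0.52  0.43 -0.13  1.02 -0.    1.3 ] F [ 0.9 -0.7 -0.1] op 1.0 | d [  1.2   3.  184.3] rot [-0.003 -0.     0.   ]
1944 [0.4496 0.3361 0.0166] [0.4992 0.3854 0.0515] ((474.0572509765625, 360.540771484375), 25.832292556762695)
```

View pics/w1.png

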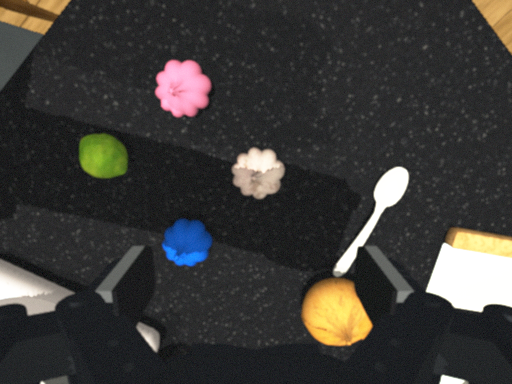

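The wrist view shows the cream garlic at (258,173), centred on (0.474, 0.3605) with a 26 mm radius and 51 mm height, as expected. Descending.

Call:
servo_tool:
  deltas:
    - {"x": 1, "y": 4, "z": 40, "rx": 0, "ry": 0, "rz": 0}
    - {"x": 1, "y": 4, "z": 80, "rx": 0, "ry": 0, "rz": 0}
    - {"x": 1, "y": 4, "z": 120, "rx": 0, "ry": 0, "rz": 0}
    - {"x": 1, "y": 4, "z": 155, "rx": 0, "ry": 0, "rz": 0}
    - {"x": 1, "y": 4, "z": 180, "rx": 0, "ry": 0, "rz": 0}
    - {"x": 1, "y": 4, "z": 194, "rx": 0, "ry": 0, "rz": 0}
    - {"x": 1, "y": 4, "z": 194, "rx": 0, "ry": 0, "rz": 0}
    - {"x": 1, "y": 4, "z": 194, "rx": 0, "ry": 0, "rz": 0}

```text
time: 3.05
tcp_pos: [0.4759, 0.3607, 0.0078]
eef_rot: [3.14, 0.0, 2.358]
force: [-0.5, 0.9, 0.1]
opening: 1.001
finger_force: 0.0
```

Call:
servo_tool:
  deltas:
    - {"x": 0, "y": 0, "z": 0, "rx": 0, "ry": 0, "rz": 0}
    - {"x": 0, "y": 0, "z": 0, "rx": 0, "ry": 0, "rz": 0}
    - {"x": 0, "y": 0, "z": 0, "rx": 0, "ry": 0, "rz": 0}
    - {"x": 0, "y": 0, "z": 0, "rx": 0, "ry": 0, "rz": 0}
    - {"x": 0, "y": 0, "z": 0, "rx": 0, "ry": 0, "rz": 0}
    - {"x": 0, "y": 0, "z": 0, "rx": 0, "ry": 0, "rz": 0}
  fingers: 1

```text
time: 3.65
tcp_pos: [0.476, 0.3614, 0.0086]
eef_rot: [3.139, 0.001, 2.359]
force: [-2.9, -1.5, 9.2]
opening: 0.554
finger_force: 60.1
```

Call:
servo_tool:
  deltas:
    - {"x": 0, "y": 0, "z": -10, "rx": 0, "ry": 0, "rz": 0}
    - {"x": 0, "y": 0, "z": -30, "rx": 0, "ry": 0, "rz": 0}
    - {"x": 0, "y": 0, "z": -60, "rx": 0, "ry": 0, "rz": 0}
    - {"x": 0, "y": 0, "z": -100, "rx": 0, "ry": 0, "rz": 0}
    - {"x": 0, "y": 0, "z": -140, "rx": 0, "ry": 0, "rz": 0}
    - {"x": 0, "y": 0, "z": -180, "rx": 0, "ry": 0, "rz": 0}
    - {"x": 0, "y": 0, "z": -200, "rx": 0, "ry": 0, "rz": 0}
    - {"x": 0, "y": 0, "z": -200, "rx": 0, "ry": 0, "rz": 0}

```text
time: 4.45
tcp_pos: [0.477, 0.3622, 0.2112]
eef_rot: [3.134, 0.002, 2.359]
force: [-0.2, -0.4, -0.1]
opening: 0.56
finger_force: 61.7
```

```bash
python3 -c "
from h import *
to(.450,.0462,.20,2.36)"
```

```text
t4.5 tcp [0.477  0.3622 0.2112] [3.134e+00 2.000e-03 2.359e+00] q [ 0.53  0.42 -0.1   1.04  0.    1.31] F [-0.2 -0.4 -0.1] op 0.56 | d [-203.6 -243.2    9.7] rot [ 0.008  0.002 -0.001]
```

Call:
servo_tool:
  deltas:
    - {"x": -13, "y": -15, "z": 0, "rx": 0, "ry": 0, "rz": 0}
    - {"x": -35, "y": -42, "z": 0, "rx": 0, "ry": 0, "rz": 0}
    - {"x": -65, "y": -78, "z": 0, "rx": 0, "ry": 0, "rz": 0}
    - {"x": -95, "y": -113, "z": 0, "rx": 0, "ry": 0, "rz": 0}
    - {"x": -125, "y": -149, "z": 0, "rx": 0, "ry": 0, "rz": 0}
    - {"x": -155, "y": -185, "z": 0, "rx": 0, "ry": 0, "rz": 0}
    - {"x": -180, "y": -217, "z": 0, "rx": 0, "ry": 0, "rz": 0}
    - {"x": -195, "y": -236, "z": 0, "rx": 0, "ry": 0, "rz": 0}

```text
time: 5.25
tcp_pos: [0.4453, 0.0537, 0.2056]
eef_rot: [-3.14, -0.001, 2.357]
force: [0.6, 0.7, 0.3]
opening: 0.557
finger_force: 61.7
```

Call:
servo_tool:
  deltas:
    - {"x": -7, "y": -10, "z": 0, "rx": 0, "ry": 0, "rz": 0}
    - {"x": -7, "y": -10, "z": 0, "rx": 0, "ry": 0, "rz": 0}
    - {"x": -7, "y": -10, "z": 0, "rx": 0, "ry": 0, "rz": 0}

```text
time: 5.55
tcp_pos: [0.4447, 0.0447, 0.2062]
eef_rot: [3.141, -0.001, 2.359]
force: [-0.7, -0.0, -1.4]
opening: 0.553
finger_force: 61.7
```

```bash
python3 - <<'E'
from h import *
to(.446,.0445,.068,2.36)
p,d=get_image("top");cv2.imwrite("pics/t2.png",cv2.resize(p[90:270,170:370],None,fx=3,fy=3)[:,:,::-1])
E
```

```text
t5.5 tcp [0.4447 0.0447 0.2062] [ 3.141e+00 -1.000e-03  2.359e+00] q [-0.07  0.16 -0.49  0.93  0.    0.72] F [-0.7 -0.  -1.4] op 0.55 | d [ -1.2   0.8 138.2] rot [ 0.    -0.001 -0.001]
```

View pics/t2.png

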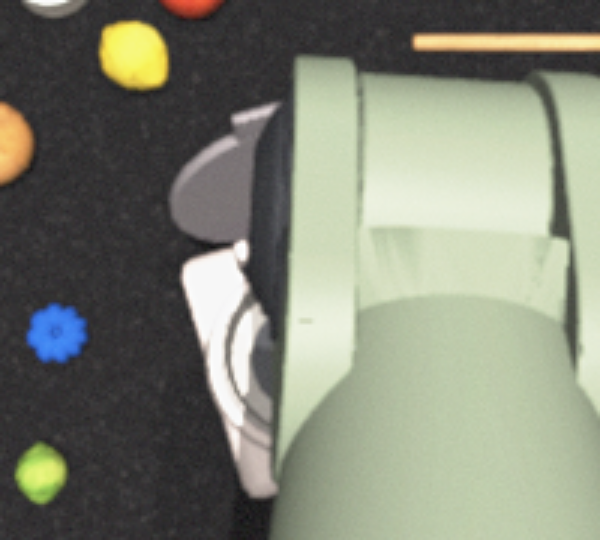

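The top view shows the arm's wrist housing partly covering the bowl and lid (lid at about (230,190) in the crop). Before lowering I'll check the housing's clearance to the lid.

```bash
python3 - <<'E'
from h import *
import math
b=np.array([.4506,.0458]);e=np.array([math.cos(.286),math.sin(.286)]);f=np.array([-e[1],e[0]])
for n in("top","side"):
    p,d=get_image(n);c=cloud(n,d).reshape(-1,3)[(d>0).ravel()];cv2.imwrite(f"pics/{n}3.png",p[:,:,::-1])
    l=np.c_[(c[:,:2]-b)@e,(c[:,:2]-b)@f,c[:,2]]
    for z in np.arange(.2,.6,.025):
        k=(l[:,2]>z)&(l[:,2]<z+.025)&(abs(l[:,0])<.25)&(abs(l[:,1])<.15)
        if k.sum()>5: q=l[k]; print(n,round(z,3),k.sum(),q[:,:2].min(0).round(3),q[:,:2].max(0).round(3))
E
```

```text
top 0.2 170 [0.11  0.016] [0.126 0.074]
top 0.225 188 [0.118 0.013] [0.134 0.07 ]
top 0.25 161 [0.124 0.007] [0.139 0.056]
top 0.275 100 [ 0.039 -0.012] [0.145 0.041]
top 0.3 11 [0.04  0.041] [0.048 0.045]
side 0.2 421 [-0.041 -0.073] [0.127 0.075]
side 0.225 479 [-0.042 -0.067] [0.133 0.068]
side 0.25 432 [-0.062 -0.052] [0.139 0.057]
side 0.275 489 [-0.069 -0.037] [0.144 0.045]
side 0.3 517 [-0.07 -0.03] [0.057 0.047]
side 0.325 324 [-0.043 -0.01 ] [0.03  0.041]
side 0.35 362 [-0.043 -0.005] [0.03  0.043]
side 0.375 352 [-0.043 -0.014] [0.028 0.041]
side 0.4 374 [-0.043 -0.001] [0.029 0.041]
side 0.425 382 [-0.046 -0.023] [0.027 0.041]
side 0.45 419 [-0.049 -0.023] [0.037 0.042]
side 0.475 615 [-0.057 -0.021] [0.046 0.054]
side 0.5 660 [-0.058 -0.023] [0.046 0.059]
side 0.525 530 [-0.057 -0.02 ] [0.045 0.055]
```

View pics/side3.png

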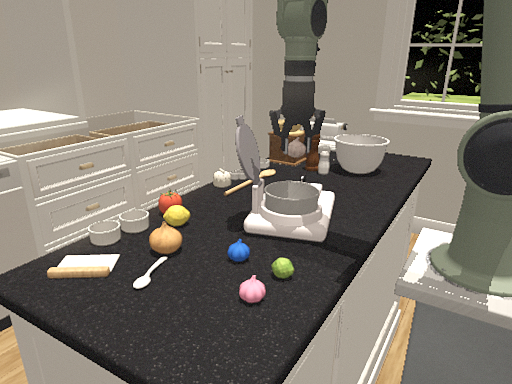

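The side view shows the garlic held at (297,147) above the bowl (291,195). The gripper and wrist stay at least 40 mm short of the lid when lowered. Lowering, then a partial release.

Call:
servo_tool:
  deltas:
    - {"x": 0, "y": 0, "z": 15, "rx": 0, "ry": 0, "rz": 0}
    - {"x": 0, "y": 0, "z": 40, "rx": 0, "ry": 0, "rz": 0}
    - {"x": 0, "y": 0, "z": 70, "rx": 0, "ry": 0, "rz": 0}
    - {"x": 0, "y": 0, "z": 100, "rx": 0, "ry": 0, "rz": 0}
    - {"x": 0, "y": 0, "z": 125, "rx": 0, "ry": 0, "rz": 0}
    - {"x": 0, "y": 0, "z": 139, "rx": 0, "ry": 0, "rz": 0}
    - {"x": 0, "y": 0, "z": 139, "rx": 0, "ry": 0, "rz": 0}
    - {"x": 0, "y": 0, "z": 139, "rx": 0, "ry": 0, "rz": 0}

```text
time: 6.5
tcp_pos: [0.4449, 0.0446, 0.0677]
eef_rot: [-3.141, -0.0, 2.36]
force: [0.1, -0.3, -0.1]
opening: 0.559
finger_force: 61.7
```

Call:
servo_tool:
  deltas:
    - {"x": 0, "y": 0, "z": 0, "rx": 0, "ry": 0, "rz": 0}
    - {"x": 0, "y": 0, "z": 0, "rx": 0, "ry": 0, "rz": 0}
    - {"x": 0, "y": 0, "z": 0, "rx": 0, "ry": 0, "rz": 0}
    - {"x": 0, "y": 0, "z": 0, "rx": 0, "ry": 0, "rz": 0}
    - {"x": 0, "y": 0, "z": 0, "rx": 0, "ry": 0, "rz": 0}
  fingers: 0.15

```text
time: 7.0
tcp_pos: [0.4449, 0.0439, 0.0678]
eef_rot: [3.141, 0.0, 2.359]
force: [0.1, -0.3, 0.0]
opening: 0.848
finger_force: 0.0
```

Call:
servo_tool:
  deltas:
    - {"x": 0, "y": 0, "z": -10, "rx": 0, "ry": 0, "rz": 0}
    - {"x": 0, "y": 0, "z": -30, "rx": 0, "ry": 0, "rz": 0}
    - {"x": 0, "y": 0, "z": -60, "rx": 0, "ry": 0, "rz": 0}
    - {"x": 0, "y": 0, "z": -100, "rx": 0, "ry": 0, "rz": 0}
    - {"x": 0, "y": 0, "z": -150, "rx": 0, "ry": 0, "rz": 0}
    - {"x": 0, "y": 0, "z": -200, "rx": 0, "ry": 0, "rz": 0}
    - {"x": 0, "y": 0, "z": -230, "rx": 0, "ry": 0, "rz": 0}
    - {"x": 0, "y": 0, "z": -230, "rx": 0, "ry": 0, "rz": 0}

```text
time: 7.8
tcp_pos: [0.4472, 0.0438, 0.3029]
eef_rot: [3.136, 0.007, 2.359]
force: [0.4, 0.4, -0.7]
opening: 0.852
finger_force: 0.0
```

```bash
python3 - <<'E'
from h import *
to(.40,.25,.30,2.36)
m=camera_model("wrist");p,d=get_image("wrist");cv2.imwrite("pics/w4.png",p[:,:,::-1])
c=cloud("wrist",d,m=m)
r=np.hypot(c[...,0]-.4506,c[...,1]-.0458)
k=(r<.055)&(c[...,2]>.058)&(c[...,2]<.12);q=c[k]
print(len(q),q.min(0) if len(q) else 0,q.max(0) if len(q) else 0)
E
```

```text
t7.8 tcp [0.4472 0.0438 0.3029] [3.136 0.007 2.359] q [-0.07  0.09 -0.31  1.16  0.    0.72] F [ 0.4  0.4 -0.7] op 0.85 | d [178.9 112.9   2.3] rot [ 0.006  0.007 -0.001]
1471 [0.4206221  0.02019981 0.06596565] [0.47157387 0.0700814  0.10168809]
```

View pics/w4.png

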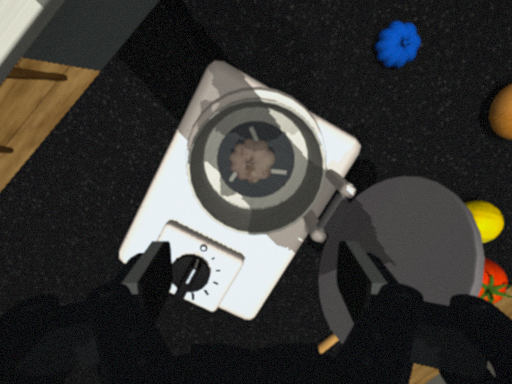

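The wrist view shows the garlic lying in the bowl at (252,160); depth bounds it at (0.446, 0.045), z 0.066–0.102. The dial's white line points at the open circle (click 0). The lid is open at (410,250). Now over the lid to behind it, fingers shut.

```bash
python3 -c "
from h import *
to(.647,.1036,.37,3.43)"
```

```text
t7.8 tcp [0.446  0.0439 0.3003] [3.138 0.004 2.359] q [-0.07  0.09 -0.31  1.16  0.    0.72] F [ 1.  -0.3 -0.1] op 0.85 | d [-100.7  184.3  -68.7] rot [ 1.000e-03  6.000e-03 -1.071e+00]
```

Call:
servo_tool:
  deltas:
    - {"x": 0, "y": 0, "z": -25, "rx": 0, "ry": 0, "rz": -0.1}
    - {"x": 0, "y": 0, "z": -65, "rx": 0, "ry": 0, "rz": -0.24}
    - {"x": -20, "y": 37, "z": -70, "rx": 0, "ry": 0, "rz": -0.38}
    - {"x": -42, "y": 77, "z": -70, "rx": 0, "ry": 0, "rz": -0.52}
    - {"x": -64, "y": 117, "z": -70, "rx": 0, "ry": 0, "rz": -0.66}
    - {"x": -84, "y": 154, "z": -70, "rx": 0, "ry": 0, "rz": -0.8}
    - {"x": -97, "y": 177, "z": -70, "rx": 0, "ry": 0, "rz": -0.94}
    - {"x": -101, "y": 184, "z": -70, "rx": 0, "ry": 0, "rz": -1.071}
  fingers: 1

```text
time: 8.65
tcp_pos: [0.6476, 0.1038, 0.3639]
eef_rot: [3.14, -0.004, -2.847]
force: [-0.9, -1.1, 0.4]
opening: -0.004
finger_force: 0.0
```

```bash
python3 -c "
from h import *
to(.647,.1036,.245,3.43)"
```

```text
t8.7 tcp [0.6476 0.1038 0.3639] [ 3.14  -0.004 -2.847] q [ 0.05  0.51  0.42  1.49  0.   -0.25] F [-0.9 -1.1  0.4] op -0.0 | d [ 1.000e-01 -2.000e-01  1.189e+02] rot [ 0.001 -0.004  0.006]
```

Call:
servo_tool:
  deltas:
    - {"x": 0, "y": 0, "z": 25, "rx": 0, "ry": 0, "rz": 0.006}
    - {"x": 0, "y": 0, "z": 60, "rx": 0, "ry": 0, "rz": 0.006}
    - {"x": 0, "y": 0, "z": 95, "rx": 0, "ry": 0, "rz": 0.006}
    - {"x": 0, "y": 0, "z": 117, "rx": 0, "ry": 0, "rz": 0.006}
    - {"x": 0, "y": 0, "z": 117, "rx": 0, "ry": 0, "rz": 0.006}

```text
time: 9.15
tcp_pos: [0.6428, 0.103, 0.245]
eef_rot: [3.139, -0.01, -2.859]
force: [0.1, -0.2, -0.4]
opening: -0.003
finger_force: 0.0
```

Call:
servo_tool:
  deltas:
    - {"x": 10, "y": 0, "z": 0, "rx": 0, "ry": 0, "rz": 0}
    - {"x": 25, "y": 0, "z": 0, "rx": 0, "ry": 0, "rz": 0}
    - {"x": 37, "y": 0, "z": 0, "rx": 0, "ry": 0, "rz": 0}
    - {"x": 47, "y": 0, "z": 0, "rx": 0, "ry": 0, "rz": 0}
    - {"x": 57, "y": 0, "z": 0, "rx": 0, "ry": 0, "rz": 0}
    - {"x": 67, "y": 0, "z": 0, "rx": 0, "ry": 0, "rz": 0}
    - {"x": 77, "y": 0, "z": 0, "rx": 0, "ry": 0, "rz": 0}
    - {"x": 87, "y": 0, "z": 0, "rx": 0, "ry": 0, "rz": 0}

```text
time: 9.95
tcp_pos: [0.5679, 0.0802, 0.2577]
eef_rot: [-3.14, 0.017, -2.859]
force: [2.8, 4.3, 29.7]
opening: -0.002
finger_force: 2.6
```

Call:
servo_tool:
  deltas:
    - {"x": 10, "y": 0, "z": 0, "rx": 0, "ry": 0, "rz": 0}
    - {"x": 20, "y": 0, "z": 0, "rx": 0, "ry": 0, "rz": 0}
    - {"x": 30, "y": 0, "z": 0, "rx": 0, "ry": 0, "rz": 0}
    - {"x": 40, "y": 0, "z": 0, "rx": 0, "ry": 0, "rz": 0}
    - {"x": 50, "y": 0, "z": 0, "rx": 0, "ry": 0, "rz": 0}
    - {"x": 60, "y": 0, "z": 0, "rx": 0, "ry": 0, "rz": 0}
    - {"x": 70, "y": 0, "z": 0, "rx": 0, "ry": 0, "rz": 0}
    - {"x": 75, "y": 0, "z": 0, "rx": 0, "ry": 0, "rz": 0}

```text
time: 10.75
tcp_pos: [0.4893, 0.0578, 0.2502]
eef_rot: [3.141, -0.001, -2.86]
force: [-0.2, -0.1, -0.5]
opening: -0.002
finger_force: 0.0
```

Call:
servo_tool:
  deltas:
    - {"x": 0, "y": 0, "z": -20, "rx": 0, "ry": 0, "rz": 0}
    - {"x": 0, "y": 0, "z": -50, "rx": 0, "ry": 0, "rz": 0}
    - {"x": 0, "y": 0, "z": -50, "rx": 0, "ry": 0, "rz": 0}
    - {"x": 0, "y": 0, "z": -50, "rx": 0, "ry": 0, "rz": 0}

```text
time: 11.15
tcp_pos: [0.4909, 0.058, 0.3008]
eef_rot: [-3.141, 0.001, -2.859]
force: [-0.7, 0.6, -0.5]
opening: -0.003
finger_force: 0.0
```

```bash
python3 - <<'E'
from h import *
to(.4903,-.108,.20,4.998)
p,d=get_image("side");c=cloud("side",d);cv2.imwrite("pics/s5.png",p[:,:,::-1])
e=np.array([.9594,.2821])
k=(np.hypot(c[...,0]-.4506,c[...,1]-.0458)<.065)&(c[...,2]<.19)&(c[...,2]>.1);q=c[k];u=(q[:,:2]-[.4506,.0458])@e
print(len(q),q[:,2].min(),q[:,2].max(),np.polyfit(u,q[:,2],1))
E
```

```text
t11.2 tcp [0.4909 0.058  0.3008] [-3.141e+00  1.000e-03 -2.859e+00] q [-0.03  0.18 -0.21  1.18  0.   -0.31] F [-0.7  0.6 -0.5] op -0.0 | d [  46.9 -159.2  100.8] rot [-1.000e-03  1.000e-03 -1.574e+00]
675 0.12039710799212575 0.13136259782796564 [0.00277765 0.1250795 ]
```

View pics/s5.png

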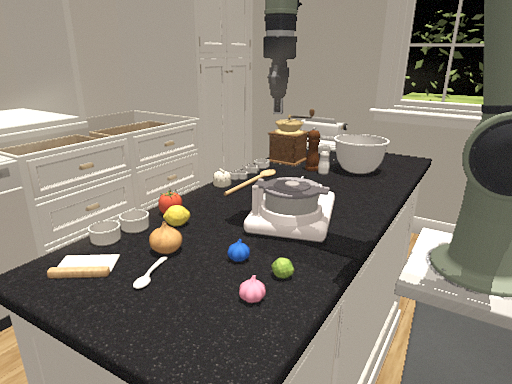

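The side view shows the lid lying level on the bowl at (292,187) (slope 0.003), so it is shut. Now over the dial with the grip aligned across the bar.

Call:
servo_tool:
  deltas:
    - {"x": 4, "y": -14, "z": 0, "rx": 0, "ry": 0, "rz": -0.1}
    - {"x": 10, "y": -35, "z": 0, "rx": 0, "ry": 0, "rz": -0.24}
    - {"x": 18, "y": -60, "z": 10, "rx": 0, "ry": 0, "rz": -0.38}
    - {"x": 26, "y": -88, "z": 25, "rx": 0, "ry": 0, "rz": -0.52}
    - {"x": 34, "y": -116, "z": 45, "rx": 0, "ry": 0, "rz": -0.66}
    - {"x": 42, "y": -142, "z": 65, "rx": 0, "ry": 0, "rz": -0.8}
    - {"x": 46, "y": -155, "z": 75, "rx": 0, "ry": 0, "rz": -0.94}
    - {"x": 47, "y": -159, "z": 80, "rx": 0, "ry": 0, "rz": -1.08}
  fingers: 0.4

```text
time: 12.0
tcp_pos: [0.488, -0.1088, 0.2178]
eef_rot: [3.137, 0.0, -1.776]
force: [-0.8, -0.7, -0.3]
opening: 0.6
finger_force: 0.0
```

Call:
servo_tool:
  deltas:
    - {"x": 0, "y": 0, "z": 0, "rx": 0, "ry": 0, "rz": -0.14}
    - {"x": 0, "y": 0, "z": 0, "rx": 0, "ry": 0, "rz": -0.28}
    - {"x": 0, "y": 0, "z": 0, "rx": 0, "ry": 0, "rz": -0.42}
    - {"x": 0, "y": 0, "z": 0, "rx": 0, "ry": 0, "rz": -0.494}
    - {"x": 0, "y": 0, "z": 0, "rx": 0, "ry": 0, "rz": -0.494}

```text
time: 12.5
tcp_pos: [0.4888, -0.1074, 0.2192]
eef_rot: [3.14, 0.001, -1.286]
force: [-0.1, -0.1, 0.3]
opening: 0.6
finger_force: 0.0
```

```bash
python3 - <<'E'
from h import *
to(.4903,-.108,.078,4.998)
m=camera_model("wrist");p,d=get_image("wrist");c=cloud("wrist",d,m=m);cv2.imwrite("pics/w6.png",p[:,:,::-1])
k=(c[...,2]>.089)&(c[...,2]<.104)&(np.hypot(c[...,0]-.4903,c[...,1]+.108)<.035);q=c[k]
if len(q)>8: print(len(q),cv2.minAreaRect(q[:,:2].astype(np.float32)*1000),np.median(q[:,2]))
E
```

```text
t12.5 tcp [ 0.4888 -0.1074  0.2192] [ 3.140e+00  1.000e-03 -1.286e+00] q [-0.36  0.25 -0.34  0.99  0.   -2.22] F [-0.1 -0.1  0.3] op 0.6 | d [  1.2  -1.5 141.2] rot [ 0.002  0.001 -0.   ]
829 ((490.71356201171875, -109.99871063232422), (11.432493209838867, 47.26715850830078), 16.457454681396484) 0.0970997746043408
```

View pics/w6.png

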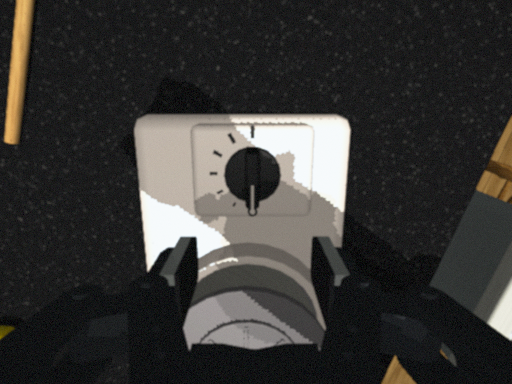

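The wrist view shows the dial at (252,175), its white line on the open circle at (253,211). The axis is near (0.4905, -0.109). Descending and gripping.

Call:
servo_tool:
  deltas:
    - {"x": 2, "y": -1.5, "z": 25, "rx": 0, "ry": 0, "rz": 0}
    - {"x": 2, "y": -1.5, "z": 60, "rx": 0, "ry": 0, "rz": 0}
    - {"x": 2, "y": -1.5, "z": 95, "rx": 0, "ry": 0, "rz": 0}
    - {"x": 2, "y": -1.5, "z": 120, "rx": 0, "ry": 0, "rz": 0}
    - {"x": 2, "y": -1.5, "z": 134, "rx": 0, "ry": 0, "rz": 0}
    - {"x": 2, "y": -1.5, "z": 140, "rx": 0, "ry": 0, "rz": 0}
    - {"x": 2, "y": -1.5, "z": 140, "rx": 0, "ry": 0, "rz": 0}
    - {"x": 2, "y": -1.5, "z": 140, "rx": 0, "ry": 0, "rz": 0}

```text
time: 13.35
tcp_pos: [0.4921, -0.1093, 0.081]
eef_rot: [-3.141, -0.0, -1.286]
force: [0.1, 0.7, -0.7]
opening: 0.6
finger_force: 0.0
```

Call:
servo_tool:
  deltas:
    - {"x": 0, "y": 0, "z": 0, "rx": 0, "ry": 0, "rz": 0}
    - {"x": 0, "y": 0, "z": 0, "rx": 0, "ry": 0, "rz": 0}
    - {"x": 0, "y": 0, "z": 0, "rx": 0, "ry": 0, "rz": 0}
    - {"x": 0, "y": 0, "z": 0, "rx": 0, "ry": 0, "rz": 0}
    - {"x": 0, "y": 0, "z": 0, "rx": 0, "ry": 0, "rz": 0}
    - {"x": 0, "y": 0, "z": 0, "rx": 0, "ry": 0, "rz": 0}
  fingers: 1

```text
time: 13.95
tcp_pos: [0.4912, -0.1097, 0.0814]
eef_rot: [3.141, -0.001, -1.286]
force: [-3.7, -1.5, 7.5]
opening: 0.125
finger_force: 60.0
```

```bash
python3 -c "
from h import *
to(.4905,-.109,.078,2.904)"
```

```text
t13.9 tcp [ 0.4912 -0.1097  0.0814] [ 3.141e+00 -1.000e-03 -1.286e+00] q [-0.37  0.4  -0.52  0.66 -0.   -2.22] F [-3.7 -1.5  7.5] op 0.12 | d [-0.8  0.5  3.4] rot [-1.000e-03 -2.000e-03  2.093e+00]
```

Call:
servo_tool:
  deltas:
    - {"x": 0, "y": 0, "z": 0, "rx": 0, "ry": 0, "rz": 0.1}
    - {"x": 0, "y": 0, "z": 0, "rx": 0, "ry": 0, "rz": 0.23}
    - {"x": 0, "y": 0, "z": 0, "rx": 0, "ry": 0, "rz": 0.37}
    - {"x": 0, "y": 0, "z": 0, "rx": 0, "ry": 0, "rz": 0.51}
    - {"x": 0, "y": 0, "z": 0, "rx": 0, "ry": 0, "rz": 0.65}
    - {"x": 0, "y": 0, "z": 0, "rx": 0, "ry": 0, "rz": 0.79}
    - {"x": 0, "y": 0, "z": 0, "rx": 0, "ry": 0, "rz": 0.93}
    - {"x": 0, "y": 0, "z": 0, "rx": 0, "ry": 0, "rz": 1.07}

```text
time: 14.75
tcp_pos: [0.4924, -0.11, 0.0815]
eef_rot: [-3.139, -0.0, -2.361]
force: [0.1, -2.5, 2.9]
opening: 0.121
finger_force: 59.6
```

Call:
servo_tool:
  deltas:
    - {"x": 0, "y": 0, "z": 0, "rx": 0, "ry": 0, "rz": 0.14}
    - {"x": 0, "y": 0, "z": 0, "rx": 0, "ry": 0, "rz": 0.28}
    - {"x": 0, "y": 0, "z": 0, "rx": 0, "ry": 0, "rz": 0.42}
    - {"x": 0, "y": 0, "z": 0, "rx": 0, "ry": 0, "rz": 0.56}
    - {"x": 0, "y": 0, "z": 0, "rx": 0, "ry": 0, "rz": 0.7}
    - {"x": 0, "y": 0, "z": 0, "rx": 0, "ry": 0, "rz": 0.84}
    - {"x": 0, "y": 0, "z": 0, "rx": 0, "ry": 0, "rz": 0.96}
    - {"x": 0, "y": 0, "z": 0, "rx": 0, "ry": 0, "rz": 1.02}

```text
time: 15.55
tcp_pos: [0.4927, -0.1111, 0.0815]
eef_rot: [-3.138, 0.003, 2.903]
force: [-0.5, -4.4, 0.8]
opening: 0.119
finger_force: 59.3
```

Call:
servo_tool:
  deltas:
    - {"x": 0, "y": 0, "z": 0, "rx": 0, "ry": 0, "rz": 0.004}
    - {"x": 0, "y": 0, "z": 0, "rx": 0, "ry": 0, "rz": 0.004}
    - {"x": 0, "y": 0, "z": 0, "rx": 0, "ry": 0, "rz": 0.004}

```text
time: 15.85
tcp_pos: [0.4926, -0.1111, 0.0815]
eef_rot: [-3.138, 0.003, 2.904]
force: [-0.7, -5.7, 2.3]
opening: 0.123
finger_force: 59.5
```

```bash
python3 -c "
from h import *
to(.4905,-.109,.078,2.904)"
```

```text
t15.8 tcp [ 0.4926 -0.1111  0.0815] [-3.138e+00  3.000e-03  2.904e+00] q [-0.37  0.4  -0.51  0.65 -0.   -0.13] F [-0.7 -5.7  2.3] op 0.12 | d [2.6 1.6 3.4] rot [-0.004  0.003  0.   ]
```

Turned 2.09 rad. Release, lift clear and check.

Call:
servo_tool:
  deltas:
    - {"x": 0, "y": 0, "z": 0, "rx": 0, "ry": 0, "rz": 0}
    - {"x": 0, "y": 0, "z": 0, "rx": 0, "ry": 0, "rz": 0}
    - {"x": 0, "y": 0, "z": 0, "rx": 0, "ry": 0, "rz": 0}
    - {"x": 0, "y": 0, "z": 0, "rx": 0, "ry": 0, "rz": 0}
    - {"x": 0, "y": 0, "z": 0, "rx": 0, "ry": 0, "rz": 0}
  fingers: 0.4

```text
time: 16.35
tcp_pos: [0.4916, -0.1089, 0.0804]
eef_rot: [3.141, -0.0, 2.904]
force: [0.2, -0.9, -0.5]
opening: 0.597
finger_force: 0.0
```

Call:
servo_tool:
  deltas:
    - {"x": 0, "y": 0, "z": -15, "rx": 0, "ry": 0, "rz": 0}
    - {"x": 0, "y": 0, "z": -45, "rx": 0, "ry": 0, "rz": 0}
    - {"x": 0, "y": 0, "z": -85, "rx": 0, "ry": 0, "rz": 0}
    - {"x": 0, "y": 0, "z": -125, "rx": 0, "ry": 0, "rz": 0}
    - {"x": 0, "y": 0, "z": -165, "rx": 0, "ry": 0, "rz": 0}
    - {"x": 0, "y": 0, "z": -180, "rx": 0, "ry": 0, "rz": 0}
    - {"x": 0, "y": 0, "z": -180, "rx": 0, "ry": 0, "rz": 0}
    - {"x": 0, "y": 0, "z": -180, "rx": 0, "ry": 0, "rz": 0}

```text
time: 17.15
tcp_pos: [0.4914, -0.109, 0.2598]
eef_rot: [3.141, -0.001, 2.904]
force: [-0.6, -0.1, -0.3]
opening: 0.601
finger_force: 0.0
```

```bash
python3 - <<'E'
from h import *
to(.49,-.11,.26,2.904)
m=camera_model("wrist");p,d=get_image("wrist");c=cloud("wrist",d,m=m);cv2.imwrite("pics/w7.png",p[:,:,::-1])
k=(c[...,2]>.089)&(c[...,2]<.104)&(np.hypot(c[...,0]-.4905,c[...,1]+.109)<.035);q=c[k]
print(len(q),cv2.minAreaRect(q[:,:2].astype(np.float32)*1000),"bar should lie at",(90+16.45-120)%180)
p,d=get_image("side");c=cloud("side",d)
k=(np.hypot(c[...,0]-.4506,c[...,1]-.0458)<.065)&(c[...,2]<.19)&(c[...,2]>.1);q=c[k]
print("lid slope",np.polyfit((q[:,:2]-[.4506,.0458])@[.9594,.2821],q[:,2],1))
E
```

```text
t17.1 tcp [ 0.4914 -0.109   0.2598] [ 3.141e+00 -1.000e-03  2.904e+00] q [-0.37  0.22 -0.26  1.09  0.   -0.13] F [-0.6 -0.1 -0.3] op 0.6 | d [ 1.1 -1.3 -0.2] rot [ 0.    -0.001 -0.   ]
613 ((490.5061340332031, -109.60774230957031), (12.001498222351074, 47.229103088378906), 75.83537292480469) bar should lie at 166.45
lid slope [0.00273915 0.12514383]
```

View pics/w7.png

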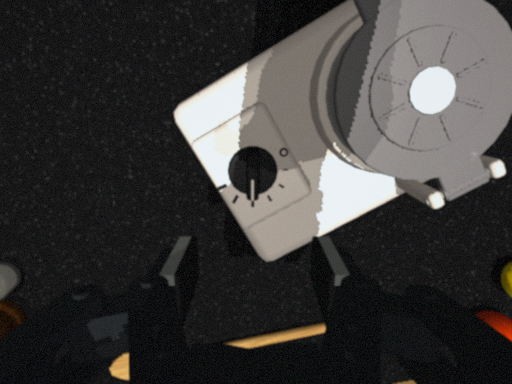

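The wrist view shows the dial's line ending at the tick at (252,204), 120° clockwise from the circle at (284,152), which makes it tick four. The bar's measured angle is 165.8° against an expected 166.4°, the lid is level, and the robot is clear.

```bash
python3 -c "
from workcell import *
print(hand_in())"
```

```text
the job is handed in; nothing more can be done
None
```

The job is handed in: the garlic is in the bowl, the lid is shut level, and the dial rests at the fourth tick; the onion and lime were not touched, and the arm finished clear of everything after about 17 s of the 69 s allowed.

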